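# Transfer a row of filled bottles to the dispatch carrier in order

### The job

Move the four bottles from the trays on the plywood board into the four wells of the blue carrier, one to a well, keeping their order counted from the black loop handles: the bottle nearest the board's handle goes into the well nearest the carrier's handle, the next beside it, and so on along the row. Keep the bottles upright on the way and set each one down on the floor of its well rather than dropping it. Leave the tape roll and the small carton between the two rows where they are.

Things in the scene. Friction and masses are not known exactly. Their poses are not given: they have to be found in the camera images.
- slim_bottle: Slim round white plastic bottle with a narrow black cap, filled, about 0.12 kg. Body 38 mm across and straight up to 92 mm, cap 24 mm across, 112 mm tall in all. Origin at the centre of its underside, z up.
- wide_jar: Wide low round white plastic jar with a black lid as wide as itself, about 0.15 kg. 50 mm across, 80 mm tall, straight sides. Origin at the centre of its underside, z up.
- square_bottle: Square white plastic bottle with a black cap, about 0.16 kg. Body 42 x 42 mm, straight up to 86 mm, cap 30 mm across, 99 mm tall in all. Origin at the centre of its underside, z up. x and y square to its sides.
- flat_flask: Flat rectangular white plastic flask with a small black cap, about 0.14 kg. Body 52 mm along its x by 30 mm along its y, straight up to 90 mm, cap 22 mm across, 104 mm tall in all. Origin at the centre of its underside, z up.
- tray_a: Small grey tray in which the slim bottle stands at the start, 69 x 72 mm and 14 mm high, walls and floor 3 mm thick, fixed; one of four alike in a row, 72 mm apart, on a 15 mm thick plywood board. The order of the four trays changes from start to start. Origin at the centre of its underside, 15 mm above the table; x runs along the row towards the end of the board that bears a black loop handle (handle top 53 mm above the table, 156 mm from the middle of the row), z up.
- tray_b: Small grey tray in which the wide jar stands at the start, 69 x 72 mm and 14 mm high, walls and floor 3 mm thick, fixed; one of four alike in a row, 72 mm apart, on a 15 mm thick plywood board. The order of the four trays changes from start to start. Origin at the centre of its underside, 15 mm above the table; x runs along the row towards the end of the board that bears a black loop handle (handle top 53 mm above the table, 156 mm from the middle of the row), z up.
- tray_c: Small grey tray in which the square bottle stands at the start, 69 x 72 mm and 14 mm high, walls and floor 3 mm thick, fixed; one of four alike in a row, 72 mm apart, on a 15 mm thick plywood board. The order of the four trays changes from start to start. Origin at the centre of its underside, 15 mm above the table; x runs along the row towards the end of the board that bears a black loop handle (handle top 53 mm above the table, 156 mm from the middle of the row), z up.
- tray_d: Small grey tray in which the flat flask stands at the start, 69 x 72 mm and 14 mm high, walls and floor 3 mm thick, fixed; one of four alike in a row, 72 mm apart, on a 15 mm thick plywood board. The order of the four trays changes from start to start. Origin at the centre of its underside, 15 mm above the table; x runs along the row towards the end of the board that bears a black loop handle (handle top 53 mm above the table, 156 mm from the middle of the row), z up.
- carrier: Blue plastic carrier, fixed, 336 mm long (x), 80 mm wide (y), with a row of four equal open wells along its x, centred at x = -108, -36, +36 and +108 mm, y = 0. Each well is 66 mm along x by 67 mm along y; its floor lies 8 mm above the origin, and the walls round it end 22 mm above the origin. Origin at the centre of its underside, on the table, z up.
- carrier_handle: Black loop handle fixed to one end of the carrier (either end, it changes from start to start); it stands across the row, 157 mm from the carrier's middle, its top 52 mm above the table. Origin at the centre of its underside, 8 mm above the table.
- tape_roll: Bystander, leave alone: roll of amber packing tape, 90 mm across, 48 mm high, lying flat. Origin at the centre of its underside.
- small_carton: Bystander, leave alone: closed brown carton with a pale tape strip, 60 mm along its x, 70 mm along its y, 50 mm high. Origin at the centre of its underside.
Things that resemble listed ones, but are neither listed nor needed, are in the scene too. Leave any green, red or yellow look-alike of the square_bottle alone.

How it is judged:
By the outcome, as a careful person would: the job done as asked, in the order asked, and still so for the second after the job is handed in, with the robot touching nothing.
It also fails if it takes over 118 s, if anything falls off the work surface, if the arm or the gripper's body presses on something with over 40 N, if the wrist force passes 120 N, or if a joint passes its speed limit or range.

### The arm

A 6-joint arm with a two-finger parallel gripper is mounted at the origin on the work surface. World frame = base frame: x ahead of the robot, y to its left, z up, the work surface at z = 0. Lengths are in m, angles in rad, forces in N, time in s.
With the tool pointing down it reaches from about 0.425 to 0.95 m from the base axis. Payload 3.5 kg.
Tool frame: the origin (TCP) lies on the centre line of the jaws, within the pads' length; the fingertips stand 17 mm ahead of it and the grasp point (between the pads) lies 2 mm behind it; z points along the fingers, y is the line along which they close (so a half turn about z gives the same grasp; the last joint's range is limited). The gripper opens to 85 mm and grips with 20 to 120 N. Pads are 22 mm wide; open, the fingers measure 114 mm over their backs; the gripper's body (76 mm by 85 mm) begins 54 mm behind the grasp point. The pads swing forward as they close: fully open they stand 13 mm farther back than shut.
Start: joints at [-1.406, 0.286, 1.577, -0, 1.279, -0.15], TCP at [0.209, -0.642, 0.248] pointing down, gripper open.
Joint ranges: [-2.77, 2.77], [-0.9, 2.22], [0.21, 2.48], [-1.53, 4.67], [0.24, 2.81], [-2.84, 2.84]. Speed limits (rad/s): [2.79, 2.79, 3.14, 3.14, 3.14, 3.14].

### API

Orientations are given as a unit quaternion [x, y, z, w].
In Python, from plant import ctrl gives the robot as it stands. The module is installed in compiled form; this text tells all that it offers.
- The arm moves only by the tool drive_tool, never from a script. Its argument "moves" is a list of rows, each a list of 3 entries, a list of its own where there are three numbers: the turn, a rotation vector about the tool's x, y, z in rad, then the shift along the tool's x, y, z in m, then the finger opening in m, from 0 to 0.0854. A call has 1 to 5 rows; each row shifts and turns the commanded pose from where the row before left it, along the tool's axes as they then stand; what a row does not reach is not made up. A row lasts 1/8 s, in which the tool goes at most 62.5 mm and 10.7 degrees, less where a joint would pass 70% of its speed; a pose out of reach is approached as far as the arm can. A call with a gripper value outside its range is refused whole. The fingers move at their own pace and stop on an object; "grip_force" is the grip in N (left out, the last holds). Time passes only in rows, so rows that do not move let the fingers close. It gives the time, the measured TCP pose, the force, the opening and the grip force at its end, in the units of the state.
- ctrl.get_state(): the state, without advancing time (a new reading comes with each control period).
- ctrl.read_camera(name): name is "scene" or "top"; returns a dict with "image" (420x560x3 uint8, red, green, blue), "fx", "fy", "cx", "cy" (pixels), "R" (3x3) and "t" (3): a world point X has camera coordinates R X + t. Camera axes: x right, y down, z forward; pixel columns grow to the right and rows downward; lengths in m; the calibration is good to about 2 mm. A picture is of the moment at which its call begins. There is no depth.
- ctrl.sign_off(): hands the job in; it is judged then, once.
The state is a dict: "time": time; "qpos": joint angles; "dq": joint speeds; "joint_efforts": joint torques, N m; "eef_pos": TCP position; "tcp_rot": TCP orientation; "contact_force": force on the tool from outside, world axes, zero at the start; "wrist_torque": the same for the moment, N m; "opening": opening from 0.0 (shut) to 1.0 (fully open); "finger_force": force on a finger pad.
Only numpy, scipy, OpenCV 4.12 (cv2) and the standard library are available. Lean on these libraries where they do the work, as an engineer would, in place of code of your own. Each camera call takes 0.05 s, during which the arm holds its last target. There are 200 camera calls.

## Working session

There is one attempt and no reset: what is moved stays moved. The work goes in short steps, Python scripts to look and compute and a tool call to move; the robot and the scene stay as the last step left them, time stands still between calls to the robot, and variables do not carry over. Pictures are saved under pics/ and viewed, at most 14 in all, crops included, and the job is handed in when it is done.

Besides the shell and the picture viewer there is one more tool, called by a JSON object that holds its "api" and its "payload". drive_tool: Moves the arm, as the interface text tells. Its arguments: {"type":"object","properties":{"moves":{"type":"array","items":{"type":"array"}},"grip_force":{"type":"number"}},"required":["moves"]}

```bash
mkdir -p pics
python3 - <<'E'
from plant import ctrl
import cv2
s=ctrl.get_state();print(s)
for n in("scene","top"):
    c=ctrl.read_camera(n);print(n,c['fx'],c['fy'],c['cx'],c['cy'],c['R'],c['t'])
    cv2.imwrite(f'pics/{n}0.png',c['image'][:,:,::-1])
E
```

```text
{'time': 0.0, 'qpos': array([-1.40601028e+00,  2.87149270e-01,  1.57816571e+00, -2.06860251e-05,
        1.27861470e+00, -1.49999356e-01]), 'dq': array([ 2.84622294e-03,  4.47769693e-04,  7.58096888e-05,  9.09747255e-04,
       -1.97548728e-03,  4.70136233e-04]), 'joint_efforts': array([-1.14469796e-03, -4.05980802e+01, -2.92623156e+01, -1.31072707e-04,
        5.84612731e-03,  3.29217123e-06]), 'eef_pos': array([ 0.20891016, -0.64120908,  0.24696418]), 'tcp_rot': array([ 9.87638174e-01,  1.56746518e-01, -1.85400626e-05, -1.16841154e-03]), 'contact_force': array([ 0.19482955, -0.27668819,  0.19423306]), 'wrist_torque': array([ 0.03254245,  0.02281356, -0.00252437]), 'finger_force': 0.0, 'opening': 0.9988512362952199}
scene 481.8049695559609 481.8049695559609 278.7080455671976 210.48262212276921 [[ 0.85045628  0.52564551 -0.02051612]
 [ 0.35684888 -0.60513229 -0.71166972]
 [-0.38650096  0.59792283 -0.70221457]] [-0.48052205 -0.10939898  1.27268178]
top 515.8258392470443 515.8258392470443 283.29178542562425 206.77821637029786 [[ 0.01577348 -0.99986237  0.00514269]
 [-0.98348765 -0.01644214 -0.1802268 ]
 [ 0.18028655 -0.00221497 -0.98361164]] [0.05401321 0.53842475 0.90640731]
```

View pics/top0.png

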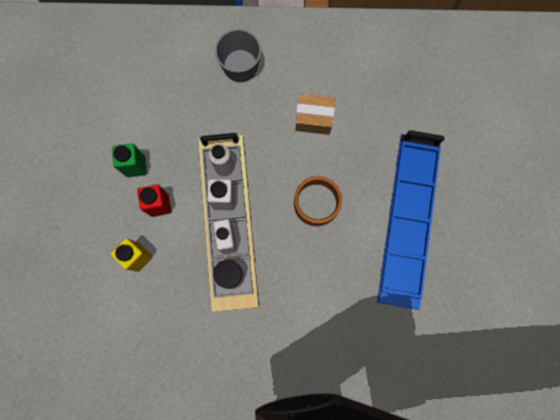

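View pics/scene0.png

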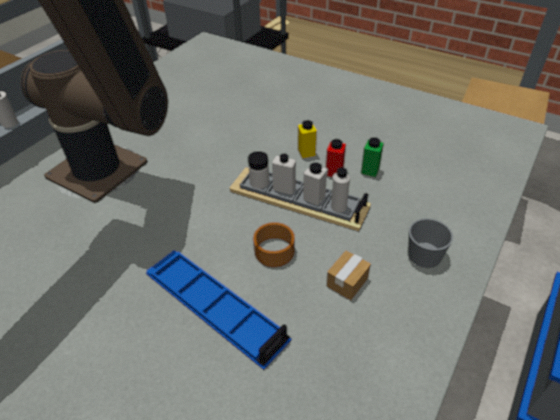

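The top view shows the board at (230,222) with its handle at (220,139). From the handle the order is slim (220,155), square (220,190), flask (224,235), jar (229,273). The carrier is at (410,220) with its handle at (425,137). Possible mix-ups for the square bottle are green (128,158), red (153,199) and yellow (128,253). The white one at (220,190) is the right one.

Run:
```python
import cv2,numpy as np
im=cv2.imread('pics/top0.png')
a=cv2.resize(im[130:312,195:262],None,fx=3.2,fy=3.2,interpolation=cv2.INTER_CUBIC)
b=cv2.resize(im[130:312,375:447],None,fx=3.2,fy=3.2,interpolation=cv2.INTER_CUBIC)
sc=cv2.resize(cv2.imread('pics/scene0.png')[145:225,235:375],(330,189),interpolation=cv2.INTER_CUBIC)
o=np.zeros((583,800,3),np.uint8);o[:a.shape[0],:a.shape[1]]=a;o[:b.shape[0],220:220+b.shape[1]]=b;o[:189,465:795]=sc
cv2.imwrite('pics/crop1.png',o)
```

```text
(no output)
```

View pics/crop1.png

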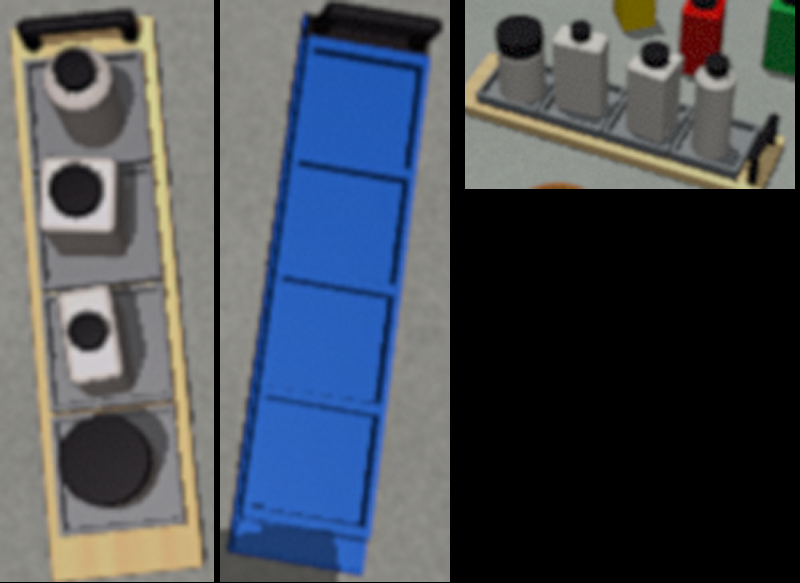

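```bash
cat > h.py <<'E'
import numpy as np,cv2
from plant import ctrl
from scipy.spatial.transform import Rotation as Ro
def world(c,u,v,z):
    d=c['R'].T@np.array([(u-c['cx'])/c['fx'],(v-c['cy'])/c['fy'],1]);o=-c['R'].T@c['t']
    return (o+d*(z-o[2])/d[2])[:2]
def proj(c,P):
    q=np.atleast_2d(P)@c['R'].T+c['t'];return np.c_[c['fx']*q[:,0]/q[:,2]+c['cx'],c['fy']*q[:,1]/q[:,2]+c['cy']]
def delta(x,y,z,yaw):
    s=ctrl.get_state();R=Ro.from_quat(s['tcp_rot'])
    T=Ro.from_matrix([[np.cos(yaw),np.sin(yaw),0],[np.sin(yaw),-np.cos(yaw),0],[0,0,-1]])
    d=np.array([x,y,z])-s['eef_pos']
    print('t',s['time'],'pos',s['eef_pos'].round(4),'open',round(s['opening'],3),'F',s['contact_force'].round(1))
    print('turn',(R.inv()*T).as_rotvec().round(3),'shift tool',R.inv().apply(d).round(4),'in target tool',T.inv().apply(d).round(4))
E
cat > m.py <<'E'
from h import *
c=ctrl.read_camera('top');im=c['image'][:,:,::-1].copy()
print('cam',-c['R'].T@c['t'])
caps=dict(slim=(74,69,.130),square=(76,190,.117),flask=(88,331,.122),jar=(105,461,.098))
for k,(u,v,z) in caps.items():
    u,v=195+u/3.2,130+v/3.2
    w=world(c,u,v,z)
    print(k,w.round(4),np.hypot(*w).round(3))
# tray row: wood board corners at z=.015 far right & bottom
for n,(u,v) in dict(BR=(203,565),BL=(52,580),TR=(154,15),TL=(13,28)).items(): print('board',n,world(c,195+u/3.2,130+v/3.2,.015).round(4))
for n,(u,v) in dict(BR=(363,573),BL=(240,552),TR=(428,55)).items(): print('carrier',n,world(c,375+(u-220)/3.2,130+v/3.2,.022).round(4))
# yaw of edges (flask / square tops) from clicks
for n,p,q,z in (('square',(41,160),(42,228),.104),('squareR',(115,158),(117,233),.104),('flaskL',(58,292),(71,382),.108),('flaskR',(106,288),(124,374),.108)):
    P,Q=[world(c,195+a/3.2,130+b/3.2,z) for a,b in(p,q)];d=P-Q;print(n,np.arctan2(d[1],d[0]).round(3),np.linalg.norm(d).round(4))
E
python3 m.py
```

```text
cam [0.36526906 0.0648663  0.98831358]
slim [0.6175 0.1768] 0.642
square [0.5537 0.1748] 0.581
flask [0.4765 0.1649] 0.504
jar [0.4097 0.156 ] 0.438
board BR [0.355  0.1057]
board BL [0.3451 0.1927]
board TR [0.6866 0.144 ]
board TL [0.6767 0.2302]
carrier BR [ 0.3552 -0.1913]
carrier BL [ 0.366  -0.1207]
carrier TR [ 0.6655 -0.2408]
square 0.056 0.0381
squareR 0.06 0.042
flaskL 0.181 0.0493
flaskR 0.238 0.0477
```

```bash
cat > fit.py <<'E'
from h import *
from scipy.optimize import minimize
c=ctrl.read_camera('top');im=c['image'][:,:,::-1].copy()
hsv=cv2.cvtColor(im,cv2.COLOR_BGR2HSV)
S=4
m=((hsv[:,:,0]>100)&(hsv[:,:,0]<125)&(hsv[:,:,1]>120)).astype(np.uint8)*255
m[:,:360]=0;m[:120]=0
m=cv2.resize(m,None,fx=S,fy=S,interpolation=cv2.INTER_LINEAR)>127
X=[(a,b,z) for a in(-.168,.168) for b in(-.04,.04) for z in(0,.022)]
def tw(p,P):
    P=np.array(P,float);ca,sa=np.cos(p[2]),np.sin(p[2])
    return np.c_[p[0]+ca*P[:,0]-sa*P[:,1],p[1]+sa*P[:,0]+ca*P[:,1],P[:,2]]
def cost(p):
    h=cv2.convexHull(((proj(c,tw(p,X))+.5)*S).round().astype(np.int32));k=np.zeros(m.shape,np.uint8);cv2.fillConvexPoly(k,h,1)
    hv=cv2.convexHull(((proj(c,tw(p,[(a,b,z) for a in(.149,.17) for b in(-.036,.036) for z in(.0,.052)]))+.5)*S).astype(np.int32))
    ig=np.zeros(m.shape,np.uint8);cv2.fillConvexPoly(ig,hv,1)
    return ((k>0)!=m)[ig==0].sum()
r=minimize(cost,[.52,-.18,-.158],method='Nelder-Mead',options=dict(initial_simplex=[[.52,-.18,-.158],[.53,-.18,-.158],[.52,-.17,-.158],[.52,-.18,-.12]]))
p=r.x;print(p.round(4),r.fun,m.sum())
for a in(.108,.036,-.036,-.108):print('well',tw(p,[(a,0,.008)])[0].round(4))
o=cv2.resize(im,None,fx=S,fy=S,interpolation=cv2.INTER_CUBIC)
def ln(P):cv2.polylines(o,[((proj(c,P)+.5)*S).astype(np.int32)],True,(0,255,255),1)
for a in(.108,.036,-.036,-.108):
    ln(tw(p,[(a+i*.033,j*.0335,.022) for i,j in((1,1),(1,-1),(-1,-1),(-1,1))]))
ln(tw(p,[(i*.168,j*.04,.022) for i,j in((1,1),(1,-1),(-1,-1),(-1,1))]))
# board
b=[.5163,.1684,.115]
for a in(.108,.036,-.036,-.108):
    ln(tw(b,[(a+i*.0345,j*.036,.029) for i,j in((1,1),(1,-1),(-1,-1),(-1,1))]))
x=np.hstack([o[520:1250,780:1050],o[520:1250,1500:1800]])
cv2.imwrite('pics/fit1.png',cv2.resize(x,None,fx=.8,fy=.8))
E
python3 fit.py
```

```text
[ 0.5271 -0.1814 -0.1667] 7120.0 110956
well [ 0.6337 -0.1993  0.008 ]
well [ 0.5626 -0.1873  0.008 ]
well [ 0.4916 -0.1754  0.008 ]
well [ 0.4206 -0.1635  0.008 ]
```

View pics/fit1.png

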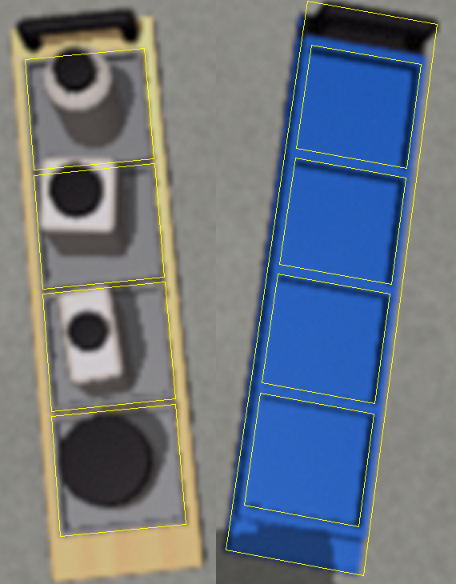

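The overlay matches both the trays and the wells. Row yaw is about 0.115 for the board and -0.167 for the carrier. I'll start with the slim bottle.

{"api": "drive_tool", "payload": {"moves": [[[0,0,0.1],[0,0,0],0.0854],[[0,0,0.1],[0,0,0],0.0854]], "grip_force": 40}}

```text
time: 0.45
eef_pos: [0.209, -0.6416, 0.2479]
tcp_rot: [0.998, 0.056, -0.0, -0.0]
contact_force: [-0.8, -1.9, 1.1]
opening: 0.997
finger_force: 0.0
```

```bash
python3 -c "
from h import *
delta(.6175,.1768,.2,.115)"
```

```text
t 0.45 pos [ 0.209  -0.6416  0.2479] open 0.997 F [-0.8 -1.9  1.1]
turn [-0.001  0.    -0.003] shift tool [ 0.4971 -0.7678  0.0485] in target tool [ 0.4997 -0.7661  0.0479]
```

{"api": "drive_tool", "payload": {"moves": [[[0,0,0],[0.031,-0.048,0.0],0.0854],[[0,0,0],[0.031,-0.048,0.0],0.0854],[[0,0,0],[0.031,-0.048,0.0],0.0854],[[0,0,0],[0.031,-0.048,0.0],0.0854],[[0,0,0],[0.031,-0.048,0.0],0.0854]]}}

```text
time: 1.08
eef_pos: [0.336, -0.3838, 0.2482]
tcp_rot: [0.998, 0.057, 0.0, -0.0]
contact_force: [0.9, -0.2, -0.0]
opening: 0.997
finger_force: 0.0
```

{"api": "drive_tool", "payload": {"moves": [[[0,0,0],[0.031,-0.048,0.003],0.0854],[[0,0,0],[0.031,-0.048,0.003],0.0854],[[0,0,0],[0.031,-0.048,0.003],0.0854],[[0,0,0],[0.031,-0.048,0.003],0.0854],[[0,0,0],[0.031,-0.048,0.003],0.0854]]}}

```text
time: 1.7
eef_pos: [0.4625, -0.1277, 0.2334]
tcp_rot: [0.998, 0.057, 0.0, 0.0]
contact_force: [-0.2, -0.3, -0.5]
opening: 1.002
finger_force: 0.0
```

{"api": "drive_tool", "payload": {"moves": [[[0,0,0],[0.031,-0.048,0.003],0.0854],[[0,0,0],[0.031,-0.048,0.003],0.0854],[[0,0,0],[0.031,-0.048,0.003],0.0854],[[0,0,0],[0.031,-0.048,0.003],0.0854],[[0,0,0],[0.031,-0.048,0.003],0.0854]]}}

```text
time: 2.33
eef_pos: [0.589, 0.1286, 0.2182]
tcp_rot: [0.998, 0.057, 0.0, 0.0]
contact_force: [0.8, -0.2, 0.1]
opening: 0.995
finger_force: 0.0
```

```bash
python3 -c "
from h import *
delta(.6175,.1768,.083,.115)"
```

```text
t 2.325 pos [0.589  0.1286 0.2182] open 0.995 F [ 0.8 -0.2  0.1]
turn [ 0. -0.  0.] shift tool [ 0.0338 -0.0447  0.1352] in target tool [ 0.0338 -0.0446  0.1352]
```

{"api": "drive_tool", "payload": {"moves": [[[0,0,0],[0.034,-0.045,0.02],0.0854],[[0,0,0],[0,0,0],0.0854]]}}

```text
time: 2.58
eef_pos: [0.6165, 0.1782, 0.1947]
tcp_rot: [0.998, 0.059, -0.003, -0.0]
contact_force: [-1.0, -0.6, -0.3]
opening: 1.001
finger_force: 0.0
```

```bash
python3 -c "
from h import *
c=ctrl.read_camera('scene');im=c['image'][:,:,::-1]
d=ctrl.read_camera('top')['image'][:,:,::-1]
cv2.imwrite('pics/hov.png',np.hstack([cv2.resize(im[80:240,230:390],(400,400)),cv2.resize(d[120:320,150:350],(400,400))]))
delta(.6175,.1768,.083,.115)"
```

```text
t 2.675 pos [0.6167 0.1756 0.1974] open 1.001 F [-0.2  0.2 -1.1]
turn [0.    0.002 0.001] shift tool [ 0.0012 -0.0012  0.1144] in target tool [ 0.001  -0.0011  0.1144]
```

View pics/hov.png

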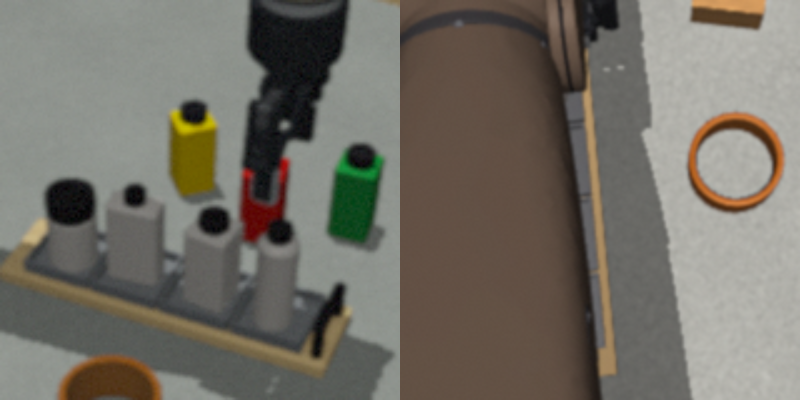

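```bash
python3 -c "
from h import *
c=ctrl.read_camera('scene')
for n,u,v,z in(('slim',280,228,.13),('sq',214,216,.117),('fl',134,191,.122),('jar',70,192,.098)): print(n,world(c,230+u/2.5,80+v/2.5,z).round(4))
"
```

```text
slim [0.6221 0.1739]
sq [0.5577 0.1736]
fl [0.4804 0.1628]
jar [0.4128 0.157 ]
```

Both cameras agree to within about 4 mm, so I'll descend and grasp.

{"api": "drive_tool", "payload": {"moves": [[[0,0,0],[0.001,0,0.04],0.0854],[[0,0,0],[0,0,0.04],0.0854],[[0,0,0],[0,0,0.034],0.07],[[0,0,0],[0,0,0],0.02],[[0,0,0],[0,0,0],0.02]]}}

```text
time: 3.35
eef_pos: [0.6193, 0.1748, 0.0868]
tcp_rot: [0.998, 0.057, 0.002, -0.0]
contact_force: [0.1, -0.6, -1.2]
opening: 0.437
finger_force: 40.0
```

{"api": "drive_tool", "payload": {"moves": [[[0,0,0],[0,0,0],0.02],[[0,0,0],[0,0,0],0.02],[[0,0,0],[0,0,0],0.02]]}}

```text
time: 3.72
eef_pos: [0.6193, 0.1754, 0.0864]
tcp_rot: [0.998, 0.057, 0.002, 0.0]
contact_force: [-1.2, -0.8, 4.8]
opening: 0.437
finger_force: 40.3
```

{"api": "drive_tool", "payload": {"moves": [[[0,0,0],[0,0,-0.015],0.02],[[0,0,0],[0,0,-0.03],0.02],[[0,0,0],[0,0,-0.03],0.02],[[0,0,0.14],[0,0,-0.02],0.02],[[0,0,0.14],[0,0,0],0.02]]}}

```text
time: 4.35
eef_pos: [0.6193, 0.1759, 0.1826]
tcp_rot: [0.996, -0.085, 0.002, -0.001]
contact_force: [0.5, -0.3, -1.9]
opening: 0.434
finger_force: 40.4
```

```bash
python3 -c "
from h import *
delta(.6337,-.1993,.0764,-.167)"
```

```text
t 4.35 pos [0.6193 0.1759 0.1826] open 0.434 F [ 0.5 -0.3 -1.9]
turn [-0.002 -0.005 -0.003] shift tool [0.0771 0.3675 0.1059] in target tool [0.0766 0.3675 0.1062]
```

{"api": "drive_tool", "payload": {"moves": [[[0,0,0],[0.005,0.025,0],0.02],[[0,0,0],[0.01,0.045,0],0.02],[[0,0,0],[0.01,0.05,0],0.02],[[0,0,0],[0.01,0.05,0],0.02],[[0,0,0],[0.01,0.05,0],0.02]]}}

```text
time: 4.97
eef_pos: [0.626, -0.0502, 0.1796]
tcp_rot: [0.997, -0.082, -0.0, -0.0]
contact_force: [-0.2, -0.3, -2.4]
opening: 0.438
finger_force: 40.4
```

{"api": "drive_tool", "payload": {"moves": [[[0,0,0],[0.01,0.05,0],0.02],[[0,0,0],[0.01,0.05,0],0.02],[[0,0,0],[0.01,0.03,0],0.02],[[0,0,0],[0.002,0.017,0.02],0.02],[[0,0,0],[0,0,0.03],0.02]]}}

```text
time: 5.6
eef_pos: [0.6337, -0.2002, 0.1287]
tcp_rot: [0.997, -0.083, 0.001, 0.0]
contact_force: [0.7, 0.2, -1.5]
opening: 0.438
finger_force: 40.5
```

```bash
python3 -c "
from h import *
c=ctrl.read_camera('scene');im=c['image'][:,:,::-1]
cv2.imwrite('pics/pl1.png',cv2.resize(im[200:390,120:340],(660,570)))
delta(.6337,-.1993,.0764,-.167)"
```

```text
t 5.65 pos [ 0.6305 -0.1979  0.1223] open 0.436 F [-1.6  0.5 -4.5]
turn [-0.003  0.009  0.001] shift tool [0.0038 0.001  0.0459] in target tool [0.0034 0.0008 0.0459]
```

View pics/pl1.png

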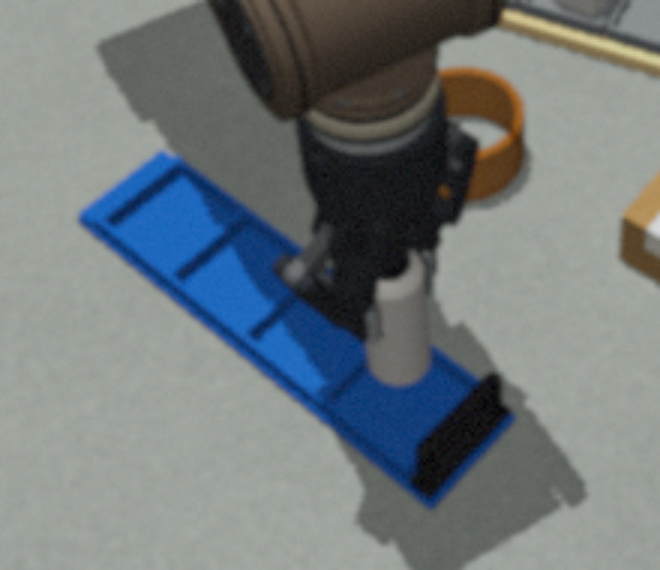

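The slim bottle is upright at crop (400,320), above the handle-end well. I'll lower it.

{"api": "drive_tool", "payload": {"moves": [[[0,0,0],[0.003,0,0.02],0.02],[[0,0,0],[0,0,0.017],0.02],[[0,0,0],[0,0,0.006],0.02],[[0,0,0],[0,0,0.001],0.02],[[0,0,0],[0,0,0],0.02]]}}

```text
time: 6.28
eef_pos: [0.6372, -0.1999, 0.0862]
tcp_rot: [0.997, -0.082, 0.001, 0.0]
contact_force: [0.4, 0.2, -0.4]
opening: 0.44
finger_force: 40.5
```

```bash
python3 -c "
from h import *
delta(.6337,-.1993,.0764,-.167)"
```

```text
t 6.275 pos [ 0.6372 -0.1999  0.0862] open 0.44 F [ 0.4  0.2 -0.4]
turn [ 0.    -0.002  0.002] shift tool [-0.0036 -0.      0.0098] in target tool [-0.0036  0.      0.0098]
```

{"api": "drive_tool", "payload": {"moves": [[[0,0,0],[-0.002,0,0.005],0.02],[[0,0,0],[-0.002,0,0.003],0.02],[[0,0,0],[0,0,0],0.02]]}}

```text
time: 6.65
eef_pos: [0.6322, -0.1989, 0.0769]
tcp_rot: [0.997, -0.083, -0.0, -0.0]
contact_force: [-0.1, -0.5, -1.9]
opening: 0.437
finger_force: 40.5
```

{"api": "drive_tool", "payload": {"moves": [[[0,0,0],[0,0,0.001],0.02],[[0,0,0],[0,0,0],0.02]]}}

```text
time: 6.9
eef_pos: [0.6329, -0.1992, 0.0766]
tcp_rot: [0.997, -0.083, 0.0, 0.0]
contact_force: [-0.3, 0.1, -1.1]
opening: 0.433
finger_force: 40.4
```

{"api": "drive_tool", "payload": {"moves": [[[0,0,0],[0,0,0.001],0.02],[[0,0,0],[0,0,0],0.02]]}}

```text
time: 7.15
eef_pos: [0.6331, -0.1992, 0.0765]
tcp_rot: [0.997, -0.082, 0.0, 0.0]
contact_force: [-1.5, 1.9, 4.5]
opening: 0.437
finger_force: 40.9
```

{"api": "drive_tool", "payload": {"moves": [[[0,0,0],[0,0,0],0.045],[[0,0,0],[0,0,0],0.065],[[0,0,0],[0,0,0],0.075],[[0,0,0],[0,0,-0.03],0.075],[[0,0,0],[0,0,-0.05],0.0854]]}}

```text
time: 7.78
eef_pos: [0.6311, -0.1984, 0.153]
tcp_rot: [0.997, -0.083, -0.003, -0.001]
contact_force: [1.4, -0.3, 0.3]
opening: 1.001
finger_force: 0.0
```

{"api": "drive_tool", "payload": {"moves": [[[0,0,0],[0,0,-0.044],0.0854],[[0,0,-0.13],[0,0,0],0.0854],[[0,0,-0.13],[0,0,0],0.0854]]}}

```text
time: 8.15
eef_pos: [0.6331, -0.1992, 0.2004]
tcp_rot: [0.999, 0.05, 0.001, 0.0]
contact_force: [0.0, 0.7, -0.4]
opening: 1.002
finger_force: 0.0
```

```bash
python3 -c "
from h import *
delta(.5537,.1748,.2,.09)"
```

```text
t 8.15 pos [ 0.6331 -0.1992  0.2004] open 1.002 F [ 0.   0.7 -0.4]
turn [ 0.001 -0.002  0.009] shift tool [-4.200e-02 -3.801e-01 -1.000e-04] in target tool [-0.0454 -0.3797  0.0004]
```

{"api": "drive_tool", "payload": {"moves": [[[0,0,0],[-0.005,-0.04,0],0.0854],[[0,0,0],[-0.005,-0.06,0],0.0854],[[0,0,0],[-0.008,-0.06,0],0.0854],[[0,0,0],[-0.006,-0.06,0],0.0854],[[0,0,0],[-0.006,-0.06,0],0.0854]]}}

```text
time: 8.78
eef_pos: [0.5757, 0.0786, 0.1993]
tcp_rot: [0.999, 0.047, 0.0, -0.0]
contact_force: [0.2, -0.1, -0.5]
opening: 0.999
finger_force: 0.0
```

{"api": "drive_tool", "payload": {"moves": [[[0,0,0],[-0.006,-0.06,0],0.0854],[[0,0,0],[-0.006,-0.04,0],0.0854],[[0,0,0],[0,0,0],0.0854],[[0,0,0],[0,0,0],0.0854]]}}

```text
time: 9.28
eef_pos: [0.555, 0.1749, 0.1992]
tcp_rot: [0.999, 0.047, 0.0, 0.0]
contact_force: [-0.8, 0.9, 0.6]
opening: 1.0
finger_force: 0.0
```

```bash
python3 -c "
from h import *
c=ctrl.read_camera('scene');im=c['image'][:,:,::-1]
d=ctrl.read_camera('top')['image'][:,:,::-1]
cv2.imwrite('pics/hov2.png',np.hstack([cv2.resize(im[100:390,130:420],(400,400)),cv2.resize(d[120:320,300:500],(400,400))]))
delta(.5537,.1748,.086,.09)"
```

```text
t 9.375 pos [0.5553 0.1741 0.1993] open 0.999 F [0.2 0.1 0.7]
turn [ 0.    -0.     0.003] shift tool [-0.0016 -0.0009  0.1133] in target tool [-0.0016 -0.0008  0.1133]
```

View pics/hov2.png

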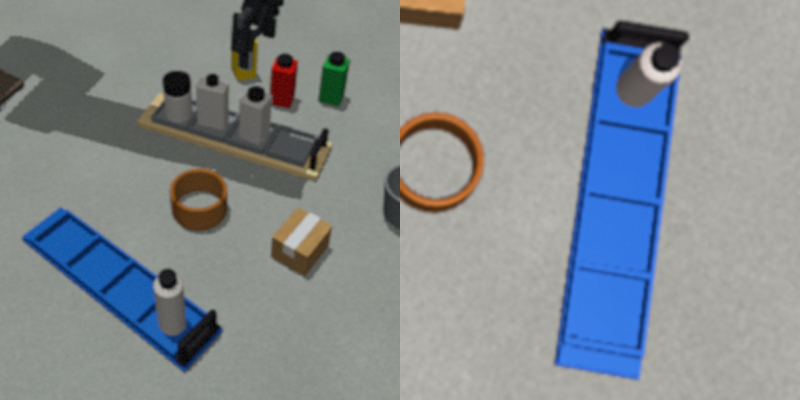

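The slim bottle stands upright in the handle-end well, at about (640,85) in the top crop. Next is the square bottle.

{"api": "drive_tool", "payload": {"moves": [[[0,0,0],[-0.001,-0.001,0.04],0.0854],[[0,0,0],[0,0,0.04],0.0854],[[0,0,0],[0,0,0.033],0.07],[[0,0,0],[0,0,0],0.025],[[0,0,0],[0,0,0],0.025]]}}

```text
time: 10.0
eef_pos: [0.5548, 0.1755, 0.0874]
tcp_rot: [0.999, 0.047, 0.001, -0.0]
contact_force: [1.0, -0.4, -1.1]
opening: 0.492
finger_force: 41.4
```

{"api": "drive_tool", "payload": {"moves": [[[0,0,0],[0,0,0],0.025],[[0,0,0],[0,0,0],0.025],[[0,0,0],[0,0,0],0.025]]}}

```text
time: 10.38
eef_pos: [0.5541, 0.1762, 0.0869]
tcp_rot: [0.999, 0.047, 0.001, -0.0]
contact_force: [-0.0, -0.6, -1.9]
opening: 0.495
finger_force: 41.4
```

{"api": "drive_tool", "payload": {"moves": [[[0,0,0],[0,0,-0.015],0.025],[[0,0,0],[0,0,-0.03],0.025],[[0,0,0],[0,0,-0.03],0.025],[[0,0,0.13],[0,0,-0.025],0.025],[[0,0,0.13],[0,0,0],0.025]]}}

```text
time: 11.0
eef_pos: [0.5558, 0.1765, 0.191]
tcp_rot: [0.996, -0.085, 0.004, -0.001]
contact_force: [-0.6, -0.2, -2.1]
opening: 0.492
finger_force: 41.4
```

```bash
python3 -c "
from h import *
delta(.5626,-.1873,.0764,-.167)"
```

```text
t 11.0 pos [0.5558 0.1765 0.191 ] open 0.492 F [-0.6 -0.2 -2.1]
turn [-0.002 -0.007 -0.002] shift tool [0.0671 0.3578 0.1143] in target tool [0.0672 0.3576 0.1146]
```

{"api": "drive_tool", "payload": {"moves": [[[0,0,0],[0.005,0.025,0],0.025],[[0,0,0],[0.01,0.045,0],0.025],[[0,0,0],[0.01,0.05,0],0.025],[[0,0,0],[0.01,0.05,0],0.025],[[0,0,0],[0.01,0.05,0],0.025]]}}

```text
time: 11.62
eef_pos: [0.5622, -0.0498, 0.1877]
tcp_rot: [0.997, -0.082, 0.001, 0.0]
contact_force: [0.6, -0.0, -1.9]
opening: 0.498
finger_force: 41.4
```

{"api": "drive_tool", "payload": {"moves": [[[0,0,0],[0.01,0.05,0],0.025],[[0,0,0],[0.008,0.05,0],0.025],[[0,0,0],[0.005,0.038,0],0.025],[[0,0,0],[0,0,0.04],0.025],[[0,0,0],[0,0,0.0],0.025]]}}

```text
time: 12.25
eef_pos: [0.5597, -0.1875, 0.1437]
tcp_rot: [0.997, -0.083, -0.003, -0.002]
contact_force: [-0.2, 0.8, -1.6]
opening: 0.5
finger_force: 41.3
```

```bash
python3 -c "
from h import *
delta(.5626,-.1873,.077,-.167)"
```

```text
t 12.25 pos [ 0.5597 -0.1875  0.1437] open 0.5 F [-0.2  0.8 -1.6]
turn [-0.002  0.007  0.001] shift tool [ 0.0033 -0.0005  0.0666] in target tool [ 0.0028 -0.0006  0.0667]
```

{"api": "drive_tool", "payload": {"moves": [[[0,0,0],[0.0,0,0.03],0.025],[[0,0,0],[0,0,0.02],0.025],[[0,0,0],[0,0,0.01],0.025],[[0,0,0],[0,0,0],0.025],[[0,0,0],[0,0,0],0.025]]}}

```text
time: 12.88
eef_pos: [0.5628, -0.1884, 0.0875]
tcp_rot: [0.997, -0.082, 0.001, 0.0]
contact_force: [0.3, -0.4, -1.9]
opening: 0.5
finger_force: 41.4
```

{"api": "drive_tool", "payload": {"moves": [[[0,0,0],[0,0,0.005],0.025],[[0,0,0],[0,0,0.003],0.025],[[0,0,0],[0,0,0.001],0.025],[[0,0,0],[0,0,0],0.025]]}}

```text
time: 13.38
eef_pos: [0.562, -0.1881, 0.0772]
tcp_rot: [0.997, -0.083, -0.0, -0.0]
contact_force: [-0.4, 0.3, -1.1]
opening: 0.49
finger_force: 41.4
```

{"api": "drive_tool", "payload": {"moves": [[[0,0,0],[0,0,0.001],0.025],[[0,0,0],[0,0,0],0.025],[[0,0,0],[0,0,0],0.025]]}}

```text
time: 13.75
eef_pos: [0.5621, -0.1882, 0.0764]
tcp_rot: [0.997, -0.082, 0.0, 0.0]
contact_force: [0.3, 0.9, -1.1]
opening: 0.499
finger_force: 41.4
```

{"api": "drive_tool", "payload": {"moves": [[[0,0,0],[0,0,0.001],0.025],[[0,0,0],[0,0,0],0.025],[[0,0,0],[0,0,0],0.025]]}}

```text
time: 14.12
eef_pos: [0.5623, -0.1882, 0.0761]
tcp_rot: [0.997, -0.082, 0.0, 0.0]
contact_force: [-2.2, 1.3, 5.0]
opening: 0.499
finger_force: 42.1
```

Contact with the floor. I'll release and go to the flask, with yaw about 0.2.

{"api": "drive_tool", "payload": {"moves": [[[0,0,0],[0,0,0],0.05],[[0,0,0],[0,0,0],0.065],[[0,0,0],[0,0,0],0.075],[[0,0,0],[0,0,-0.03],0.075],[[0,0,0],[0,0,-0.05],0.0854]]}}

```text
time: 14.75
eef_pos: [0.5605, -0.1874, 0.1535]
tcp_rot: [0.997, -0.083, -0.003, -0.001]
contact_force: [0.6, -0.2, 0.3]
opening: 0.998
finger_force: 0.0
```

{"api": "drive_tool", "payload": {"moves": [[[0,0,0],[0,0,-0.044],0.0854],[[0,0,-0.18],[0,0,0],0.0854],[[0,0,-0.18],[0,0,0],0.0854]]}}

```text
time: 15.12
eef_pos: [0.5624, -0.1884, 0.2004]
tcp_rot: [0.995, 0.1, 0.001, 0.001]
contact_force: [-0.2, -0.1, -0.8]
opening: 1.003
finger_force: 0.0
```

```bash
python3 -c "
from h import *
delta(.4775,.1649,.2,.2)"
```

```text
t 15.125 pos [ 0.5624 -0.1884  0.2004] open 1.003 F [-0.2 -0.1 -0.8]
turn [ 0.001 -0.002  0.001] shift tool [-1.280e-02 -3.631e-01 -2.000e-04] in target tool [-0.013  -0.3631  0.0004]
```

{"api": "drive_tool", "payload": {"moves": [[[0,0,0],[-0.002,-0.04,0],0.0854],[[0,0,0],[-0.002,-0.06,0],0.0854],[[0,0,0],[-0.002,-0.06,0],0.0854],[[0,0,0],[-0.002,-0.06,0],0.0854],[[0,0,0],[-0.002,-0.06,0],0.0854]]}}

```text
time: 15.75
eef_pos: [0.4974, 0.0863, 0.1994]
tcp_rot: [0.995, 0.097, 0.0, 0.0]
contact_force: [1.1, 0.3, 0.2]
opening: 0.997
finger_force: 0.0
```

{"api": "drive_tool", "payload": {"moves": [[[0,0,0],[-0.002,-0.053,0],0.0854],[[0,0,0],[-0.001,-0.03,0],0.0854],[[0,0,0],[0,0,0],0.0854],[[0,0,0],[0,0,0],0.0854]]}}

```text
time: 16.25
eef_pos: [0.4792, 0.165, 0.1993]
tcp_rot: [0.995, 0.097, 0.0, 0.0]
contact_force: [-0.4, -0.2, 0.3]
opening: 1.002
finger_force: 0.0
```

```bash
python3 -c "
from h import *
c=ctrl.read_camera('scene');im=c['image'][:,:,::-1]
d=ctrl.read_camera('top')['image'][:,:,::-1]
cv2.imwrite('pics/hov3.png',np.hstack([cv2.resize(im[100:390,130:420],(400,400)),cv2.resize(d[120:320,300:500],(400,400))]))
delta(.4775,.1649,.086,.2)"
```

```text
t 16.35 pos [0.4794 0.1645 0.1992] open 1.0 F [0.4 0.1 0.6]
turn [ 0.     0.    -0.007] shift tool [-0.0017 -0.0008  0.1132] in target tool [-0.0017 -0.0008  0.1132]
```

View pics/hov3.png

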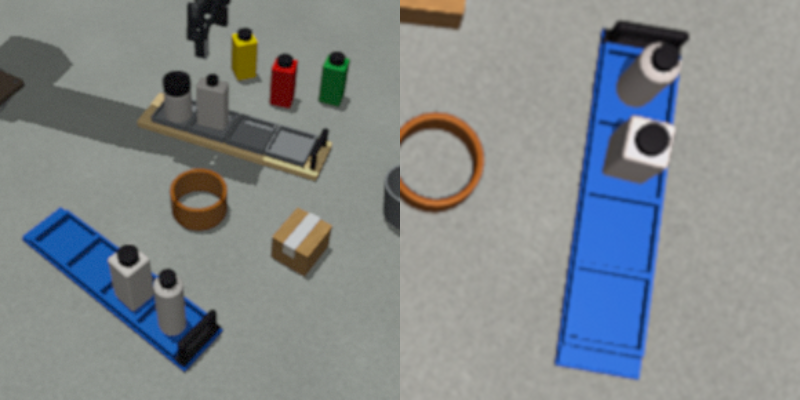

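The square bottle is upright in the second well (640,150). Next is the flask.

{"api": "drive_tool", "payload": {"moves": [[[0,0,0],[-0.001,-0.001,0.04],0.0854],[[0,0,0],[0,0,0.04],0.0854],[[0,0,0],[0,0,0.033],0.07],[[0,0,0],[0,0,0],0.015],[[0,0,0],[0,0,0],0.015]]}}

```text
time: 16.98
eef_pos: [0.4791, 0.1658, 0.0876]
tcp_rot: [0.995, 0.097, 0.001, -0.0]
contact_force: [1.1, -0.3, 0.5]
opening: 0.401
finger_force: 0.0
```

{"api": "drive_tool", "payload": {"moves": [[[0,0,0],[0,0,0],0.015],[[0,0,0],[0,0,0],0.015],[[0,0,0],[0,0,0],0.015],[[0,0,0],[0,0,0],0.015]]}}

```text
time: 17.48
eef_pos: [0.4791, 0.1663, 0.0879]
tcp_rot: [0.995, 0.097, 0.001, 0.0]
contact_force: [0.1, -1.6, 5.3]
opening: 0.347
finger_force: 44.0
```

{"api": "drive_tool", "payload": {"moves": [[[0,0,0],[0,0,-0.015],0.015],[[0,0,0],[0,0,-0.03],0.015],[[0,0,0],[0,0,-0.03],0.015],[[0,0,0.18],[0,0,-0.025],0.015],[[0,0,0.18],[0,0,0],0.015]]}}

```text
time: 18.1
eef_pos: [0.4789, 0.1666, 0.1894]
tcp_rot: [0.996, -0.085, 0.002, -0.001]
contact_force: [-0.2, -0.5, -2.1]
opening: 0.344
finger_force: 43.0
```

```bash
python3 -c "
from h import *
delta(.4916,-.1754,.077,-.167)"
```

```text
t 18.1 pos [0.4789 0.1666 0.1894] open 0.344 F [-0.2 -0.5 -2.1]
turn [-0.002 -0.004 -0.004] shift tool [0.0702 0.3351 0.1122] in target tool [0.0694 0.3352 0.1124]
```

{"api": "drive_tool", "payload": {"moves": [[[0,0,0],[0.005,0.025,0],0.015],[[0,0,0],[0.01,0.045,0],0.015],[[0,0,0],[0.01,0.05,0],0.015],[[0,0,0],[0.01,0.05,0],0.015],[[0,0,0],[0.01,0.05,0],0.015]]}}

```text
time: 18.73
eef_pos: [0.4855, -0.0593, 0.1866]
tcp_rot: [0.997, -0.082, -0.0, -0.0]
contact_force: [0.6, 1.2, -1.6]
opening: 0.346
finger_force: 42.9
```

{"api": "drive_tool", "payload": {"moves": [[[0,0,0],[0.01,0.05,0],0.015],[[0,0,0],[0.01,0.04,0],0.015],[[0,0,0],[0.004,0.025,0],0.015],[[0,0,0],[0,0,0.04],0.015],[[0,0,0],[0,0,0.0],0.015]]}}

```text
time: 19.35
eef_pos: [0.4881, -0.1742, 0.1431]
tcp_rot: [0.997, -0.083, -0.004, -0.002]
contact_force: [0.3, 0.0, -0.8]
opening: 0.346
finger_force: 43.0
```

{"api": "drive_tool", "payload": {"moves": [[[0,0,0],[0,0,0.02],0.015],[[0,0,0],[0,0,0.01],0.015],[[0,0,0],[0,0,0],0.015],[[0,0,0],[0,0,0],0.015]]}}

```text
time: 19.85
eef_pos: [0.4914, -0.1756, 0.1174]
tcp_rot: [0.997, -0.082, 0.001, 0.0]
contact_force: [0.8, 0.4, -1.4]
opening: 0.347
finger_force: 43.0
```

```bash
python3 -c "
from h import *
delta(.4916,-.1754,.077,-.167)"
```

```text
t 19.85 pos [ 0.4914 -0.1756  0.1174] open 0.347 F [ 0.8  0.4 -1.4]
turn [ 0.    -0.001  0.002] shift tool [ 0.0001 -0.0003  0.0404] in target tool [ 0.0002 -0.0003  0.0404]
```

{"api": "drive_tool", "payload": {"moves": [[[0,0,0],[0,0,0.02],0.015],[[0,0,0],[0,0,0.012],0.015],[[0,0,0],[0,0,0.005],0.015],[[0,0,0],[0,0,0.001],0.015],[[0,0,0],[0,0,0],0.015]]}}

```text
time: 20.48
eef_pos: [0.4911, -0.1758, 0.0788]
tcp_rot: [0.997, -0.083, 0.0, 0.0]
contact_force: [0.3, 0.1, -1.1]
opening: 0.349
finger_force: 43.0
```

{"api": "drive_tool", "payload": {"moves": [[[0,0,0],[0,0,0.001],0.015],[[0,0,0],[0,0,0],0.015],[[0,0,0],[0,0,0],0.015]]}}

```text
time: 20.85
eef_pos: [0.4913, -0.1758, 0.078]
tcp_rot: [0.997, -0.082, 0.001, 0.0]
contact_force: [0.4, -0.9, 2.6]
opening: 0.342
finger_force: 43.3
```

{"api": "drive_tool", "payload": {"moves": [[[0,0,0],[0,0,0.001],0.015],[[0,0,0],[0,0,0],0.015],[[0,0,0],[0,0,0],0.015]]}}

```text
time: 21.22
eef_pos: [0.4914, -0.1758, 0.078]
tcp_rot: [0.997, -0.082, 0.0, 0.0]
contact_force: [-3.3, 1.2, 7.8]
opening: 0.347
finger_force: 44.2
```

{"api": "drive_tool", "payload": {"moves": [[[0,0,0],[0,0,0],0.04],[[0,0,0],[0,0,0],0.06],[[0,0,0],[0,0,0],0.075],[[0,0,0],[0,0,-0.03],0.075],[[0,0,0],[0,0,-0.05],0.0854]]}}

```text
time: 21.85
eef_pos: [0.4892, -0.1747, 0.1547]
tcp_rot: [0.997, -0.083, -0.003, -0.001]
contact_force: [0.5, -0.5, -0.0]
opening: 0.998
finger_force: 0.0
```

{"api": "drive_tool", "payload": {"moves": [[[0,0,0],[0,0,-0.042],0.0854],[[0,0,-0.13],[0,0,0],0.0854],[[0,0,-0.13],[0,0,0],0.0854]]}}

```text
time: 22.22
eef_pos: [0.491, -0.1757, 0.199]
tcp_rot: [0.999, 0.05, 0.001, 0.0]
contact_force: [-0.4, 0.1, 0.5]
opening: 0.995
finger_force: 0.0
```

```bash
python3 -c "
from h import *
delta(.4107,.1564,.2,.1)"
```

```text
t 22.225 pos [ 0.491  -0.1757  0.199 ] open 0.995 F [-0.4  0.1  0.5]
turn [ 0.001 -0.001 -0.001] shift tool [-0.0471 -0.3384 -0.0013] in target tool [-0.0468 -0.3384 -0.001 ]
```

{"api": "drive_tool", "payload": {"moves": [[[0,0,0],[-0.005,-0.04,0],0.0854],[[0,0,0],[-0.007,-0.06,0],0.0854],[[0,0,0],[-0.007,-0.06,0],0.0854],[[0,0,0],[-0.008,-0.06,0],0.0854],[[0,0,0],[-0.008,-0.05,0],0.0854]]}}

```text
time: 22.85
eef_pos: [0.4295, 0.0918, 0.1982]
tcp_rot: [0.999, 0.048, 0.0, -0.0]
contact_force: [0.4, 0.7, 0.4]
opening: 1.003
finger_force: 0.0
```

{"api": "drive_tool", "payload": {"moves": [[[0,0,0],[-0.008,-0.04,0],0.0854],[[0,0,0],[-0.005,-0.028,0],0.0854],[[0,0,0],[0,0,0],0.0854],[[0,0,0],[0,0,0],0.0854]]}}

```text
time: 23.35
eef_pos: [0.4112, 0.1559, 0.1982]
tcp_rot: [0.999, 0.047, -0.0, 0.0]
contact_force: [0.1, -0.1, 1.0]
opening: 0.999
finger_force: 0.0
```

```bash
python3 -c "
from h import *
c=ctrl.read_camera('scene');im=c['image'][:,:,::-1]
d=ctrl.read_camera('top')['image'][:,:,::-1]
cv2.imwrite('pics/hov4.png',np.hstack([cv2.resize(im[100:390,130:420],(400,400)),cv2.resize(d[120:320,300:500],(400,400))]))
delta(.4107,.1564,.083,.1)"
```

```text
t 23.45 pos [0.4114 0.1556 0.1983] open 0.994 F [0.4 0.5 0.1]
turn [ 0.     0.    -0.007] shift tool [-0.0006 -0.0009  0.1153] in target tool [-0.0006 -0.0009  0.1153]
```

View pics/hov4.png

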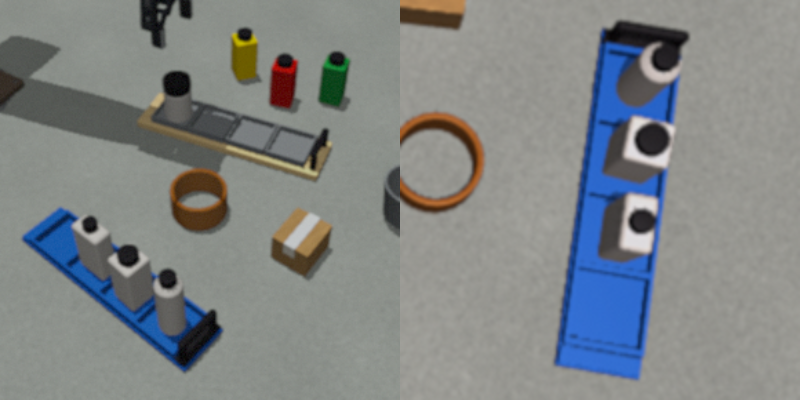

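The flask stands upright in the third well (632,225). Next is the jar.

{"api": "drive_tool", "payload": {"moves": [[[0,0,0],[-0.001,-0.001,0.045],0.0854],[[0,0,0],[0,0,0.045],0.0854],[[0,0,0],[0,0,0.034],0.0854],[[0,0,0],[0,0,0],0.06],[[0,0,0],[0,0,0],0.035]]}}

```text
time: 24.08
eef_pos: [0.4112, 0.157, 0.0756]
tcp_rot: [0.999, 0.047, 0.001, -0.0]
contact_force: [-1.6, 3.1, 3.7]
opening: 0.597
finger_force: 2.2
```

{"api": "drive_tool", "payload": {"moves": [[[0,0,0],[0,0,0],0.035],[[0,0,0],[0,0,0],0.035],[[0,0,0],[0,0,0],0.035],[[0,0,0],[0,0,0],0.035]]}}

```text
time: 24.58
eef_pos: [0.4113, 0.1574, 0.0759]
tcp_rot: [0.999, 0.048, 0.001, 0.0]
contact_force: [-0.7, -0.1, 6.5]
opening: 0.575
finger_force: 42.1
```

{"api": "drive_tool", "payload": {"moves": [[[0,0,0],[0,0,-0.015],0.035],[[0,0,0],[0,0,-0.03],0.035],[[0,0,0],[0,0,-0.03],0.035],[[0,0,0.13],[0,0,-0.03],0.035],[[0,0,0.13],[0,0,0],0.035]]}}

```text
time: 25.2
eef_pos: [0.4114, 0.1577, 0.1827]
tcp_rot: [0.996, -0.085, 0.003, -0.001]
contact_force: [-0.8, -0.5, -0.8]
opening: 0.573
finger_force: 41.8
```

```bash
python3 -c "
from h import *
delta(.4206,-.1635,.062,-.167)"
```

```text
t 25.2 pos [0.4114 0.1577 0.1827] open 0.573 F [-0.8 -0.5 -0.8]
turn [-0.002 -0.006 -0.002] shift tool [0.0626 0.3153 0.1204] in target tool [0.0625 0.3152 0.1207]
```

{"api": "drive_tool", "payload": {"moves": [[[0,0,0],[0.025,0.01,0],0.035],[[0,0,0],[0.03,0.03,0],0.035],[[0,0,0],[0.015,0.05,0],0.035],[[0,0,0],[0.01,0.05,0],0.035],[[0,0,0],[0,0.05,0],0.035]]}}

```text
time: 25.82
eef_pos: [0.4574, -0.0447, 0.1798]
tcp_rot: [0.997, -0.082, 0.0, -0.0]
contact_force: [0.1, -0.4, -1.0]
opening: 0.575
finger_force: 41.8
```

{"api": "drive_tool", "payload": {"moves": [[[0,0,0],[-0.005,0.05,0],0.035],[[0,0,0],[-0.006,0.045,0],0.035],[[0,0,0],[-0.006,0.03,0],0.035],[[0,0,0],[0,0,0],0.035],[[0,0,0],[0,0,0],0.035]]}}

```text
time: 26.45
eef_pos: [0.4202, -0.1631, 0.1793]
tcp_rot: [0.997, -0.083, -0.0, -0.0]
contact_force: [-0.2, -0.6, -1.5]
opening: 0.577
finger_force: 42.0
```

```bash
python3 -c "
from h import *
delta(.4206,-.1635,.066,-.167)"
```

```text
t 26.45 pos [ 0.4202 -0.1631  0.1793] open 0.577 F [-0.2 -0.6 -1.5]
turn [-0.001  0.     0.002] shift tool [0.0005 0.0004 0.1133] in target tool [0.0005 0.0003 0.1133]
```

{"api": "drive_tool", "payload": {"moves": [[[0,0,0],[0,0,0.04],0.035],[[0,0,0],[0,0,0.04],0.035],[[0,0,0],[0,0,0.02],0.035],[[0,0,0],[0,0,0.005],0.035],[[0,0,0],[0,0,0],0.035]]}}

```text
time: 27.08
eef_pos: [0.4208, -0.1632, 0.0747]
tcp_rot: [0.997, -0.082, 0.0, 0.0]
contact_force: [-0.1, 0.4, -1.1]
opening: 0.574
finger_force: 42.0
```

{"api": "drive_tool", "payload": {"moves": [[[0,0,0],[0,0,0.004],0.035],[[0,0,0],[0,0,0.002],0.035],[[0,0,0],[0,0,0.001],0.035],[[0,0,0],[0,0,0],0.035]]}}

```text
time: 27.58
eef_pos: [0.4203, -0.1638, 0.0674]
tcp_rot: [0.997, -0.083, 0.0, 0.0]
contact_force: [0.7, -0.8, -0.5]
opening: 0.578
finger_force: 42.0
```

{"api": "drive_tool", "payload": {"moves": [[[0,0,0],[0,0,0.001],0.035],[[0,0,0],[0,0,0],0.035],[[0,0,0],[0,0,0],0.035]]}}

```text
time: 27.95
eef_pos: [0.4203, -0.1638, 0.0663]
tcp_rot: [0.997, -0.083, 0.0, -0.0]
contact_force: [-0.8, -0.9, -1.2]
opening: 0.573
finger_force: 42.0
```

{"api": "drive_tool", "payload": {"moves": [[[0,0,0],[0,0,0.001],0.035],[[0,0,0],[0,0,0],0.035],[[0,0,0],[0,0,0],0.035]]}}

```text
time: 28.32
eef_pos: [0.4205, -0.1639, 0.0659]
tcp_rot: [0.997, -0.082, -0.0, 0.0]
contact_force: [-2.0, 1.8, 5.3]
opening: 0.577
finger_force: 42.4
```

Contact. I'll release, rise and move well clear.

{"api": "drive_tool", "payload": {"moves": [[[0,0,0],[0,0,0],0.06],[[0,0,0],[0,0,0],0.075],[[0,0,0],[0,0,0],0.0854],[[0,0,0],[0,0,-0.03],0.0854],[[0,0,0],[0,0,-0.05],0.0854]]}}

```text
time: 28.95
eef_pos: [0.4188, -0.1629, 0.1441]
tcp_rot: [0.997, -0.083, -0.002, -0.001]
contact_force: [1.3, 0.6, 0.4]
opening: 0.997
finger_force: 0.0
```

{"api": "drive_tool", "payload": {"moves": [[[0,0,0],[0,0,-0.06],0.0854],[[0,0,0],[0,0.05,-0.02],0.0854],[[0,0,0],[0,0.06,0],0.0854],[[0,0,0],[0,0.06,0],0.0854],[[0,0,0],[0,0.05,0],0.0854]]}}

```text
time: 29.58
eef_pos: [0.3835, -0.3829, 0.2253]
tcp_rot: [0.997, -0.083, 0.0, 0.0]
contact_force: [0.9, -0.3, 0.4]
opening: 0.998
finger_force: 0.0
```

```bash
python3 -c "
from h import *
c=ctrl.read_camera('scene');im=c['image'][:,:,::-1]
d=ctrl.read_camera('top')['image'][:,:,::-1]
cv2.imwrite('pics/end.png',np.hstack([cv2.resize(im[100:390,130:420],(400,400)),cv2.resize(d[120:320,300:500],(400,400))]))
print(ctrl.get_state()['eef_pos'])"
```

```text
[ 0.38293152 -0.38493277  0.22521569]
```

View pics/end.png

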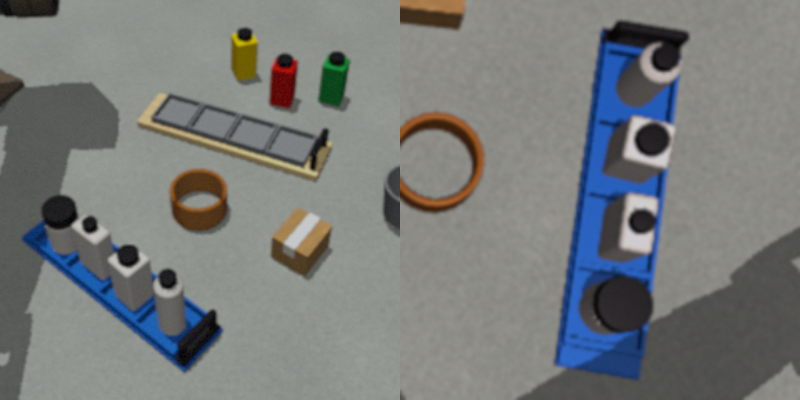

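All four stand upright in order: slim (650,75), square (640,150), flask (632,225), jar (617,305). The tape and carton have not moved.

```bash
python3 -c "
from plant import ctrl
print(ctrl.sign_off())"
```

```text
the job is handed in; nothing more can be done
None
```

I moved all four bottles into the carrier in order from the handle (slim, square, flask, jar), each set down upright on its well floor, left the tape roll and carton in place, and handed the job in at about 30 s; no verdict came back.

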